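# Seat the sealer's support plate on its locating stud

### The arm

A 6-joint arm with a two-finger parallel gripper is mounted at the origin on the work surface. World frame = base frame: x ahead of the robot, y to its left, z up, the work surface at z = 0. Lengths are in m, angles in degrees, forces in N, time in s.
With the tool pointing down it reaches from about 0.325 to 0.85 m from the base axis. Payload 15.5 kg.
Tool frame: the origin (TCP) lies midway between the tips of the shut fingers; the grasp point (between the pads) lies 19 mm behind it; z points along the fingers, y is the line along which they close (so a half turn about z gives the same grasp; the last joint's range is limited). The gripper opens to 91 mm and grips with 3 to 60 N. Pads are 32 mm wide; open, the fingers measure 118 mm over their backs; the gripper's body (76 mm by 178 mm) begins 60 mm behind the grasp point.
Start: joints at [69.471, 28.281, 77.091, -0, 74.628, -5.472], TCP at [0.162, 0.604, 0.214] pointing down, gripper open.
Joint ranges: [-166.48, 166.48], [-47.26, 123.95], [12.59, 153.08], [-70.14, 250.14], [6.76, 159.57], [-176.63, 176.63]. Speed limits (degrees/s): [108.29, 108.29, 147.25, 172.46, 172.46, 172.46].

### API

Orientations are given as a 3x3 rotation matrix whose columns are the frame's x, y, z axes.
In Python, from bench import ctrl gives the robot as it stands. The module is installed in compiled form; this text tells all that it offers. Calls block until the motion is done:
- ctrl.goto(position, orientation): joint-space move of the TCP to a pose.
- ctrl.move_l(position, vel=0.15, ori=None, contact_N=None): straight line of the TCP; ori=None keeps the orientation; vel is the mean speed in m/s. With contact_N (N) it stops when the force on the tool has changed by that much, and returns True; else False.
- ctrl.movej(angles): joint-space move.
- ctrl.command_gripper(opening): opening from 0.0 (shut) to 1.0 (fully open); the grip force is fixed at half the most; returns when the fingers have stopped.
- ctrl.sleep(seconds).
- ctrl.ik(position, orientation): joint angles nearest the present ones, or None.
- ctrl.read_camera(name): name is "side" or "top" or "wrist"; returns the picture (400x640x3 uint8, blue, green, red); there is no depth.
- ctrl.camera_params(name): a dict with "fx", "fy", "cx", "cy" (pixels), "pose" (4x4, takes a point from camera to world coordinates); the wrist camera has in their place "T_tool_cam" (4x4, takes a point from camera to tool coordinates, whose origin is the TCP and whose axes are the flange's). Camera axes: x right, y up, looking along -z (the intrinsics and any distortion apply to the point x, -y, -z); pixel columns grow to the right and rows downward; lengths in m; the calibration is good to about 2 mm. A picture is of the moment at which its call begins: read the wrist's pose just before it. camera_params takes no time and is no camera call.
A pose or a line that the arm cannot do raises ctrl.MotionError and nothing moves.
- ctrl.sign_off(): hands the job in; it is judged then, once.
Readings, each from a call of its own:
- ctrl.current_t(): time.
- ctrl.current_q(): joint angles.
- ctrl.current_dq(): joint speeds.
- ctrl.current_effort(): joint torques, N m.
- ctrl.current_tool_pos(): TCP position.
- ctrl.current_eef_rot(): TCP orientation.
- ctrl.current_contact_force(): force on the tool from outside, world axes, zero at the start.
- ctrl.current_wrist_torque(): the same for the moment, N m.
- ctrl.current_grip_width(): opening from 0.0 (shut) to 1.0 (fully open).
- ctrl.current_grasp_force(): force on a finger pad.
Only numpy, scipy, OpenCV 4.12 (cv2) and the standard library are available. Lean on these libraries where they do the work, as an engineer would, in place of code of your own. Each camera call takes 0.05 s, during which the arm holds its last target. There are 200 camera calls.

### The job

Two plastic support plates belong on the locating studs of the two metal beds on the packing bench; one is already down on its stud, the other still rides nose-up on top of its stud. Push that one forward along its guides, by the upright block at its rear, until its hole drops over the stud and it lies flat on its bed. Do not lift it out of its guides, and leave the other plate where it is.

Things in the scene. Friction and masses are not known exactly. Their poses are not given: they have to be found in the camera images.
- loose_plate: Plate to seat: white plastic, 210 (x) x 100 x 10 mm. Grip block flush with its rear edge, 12 mm thick, 50 wide; its rear face is 105 mm behind (-x) the origin, its top 46 mm above the underside. Origin: centre of underside; x forwards, z up. At first its rear edge is on the bed, its front on the stud: 5 deg nose-up, hole 30-52 mm short of the stud. 0.2-0.4 kg, slides easily.
- loose_plate_hole (a point): Centre of that plate's round through hole, 40 mm in diameter, at the plate's upper face (10 mm above the underside). It is on the plate's centre line, 35 mm ahead (+x) of the plate's origin. Once dropped, the plate can slide 10 mm either way before the hole's edge meets the stud, which stops it.
- stud (a point): Top centre of the fixed steel stud (20 mm wide, 14 tall) under that plate. x: forwards along the guides, the way to push, roughly away from the robot; z up. Its bed, 310 x 130 x 10 mm, has its upper face 14 mm below this point and reaches 210 mm behind and 100 ahead of it. Guide rails along x, as tall as the stud, inner faces 54 mm either side: 4 mm of play per side.
- home_plate: Identical plate on the identical bed next to it, already seated: flat, with the stud showing in its hole. Leave it alone. Origin: centre of its underside; x forwards, z up.

How it is judged:
By the outcome, as a careful person would: the job done as asked, in the order asked, and still so for the second after the job is handed in, with the robot touching nothing.
It also fails if it takes over 32 s, if anything falls off the work surface, if the arm or the gripper's body presses on something with over 40 N, if the wrist force passes 120 N, or if a joint passes its speed limit or range.

## Working session

There is one attempt and no reset: what is moved stays moved. The work goes in short steps, each a Python script; the robot and the scene stay as the last script left them, time stands still between calls to the robot, and variables do not carry over. Pictures are saved under pics/ and viewed, at most 10 in all, crops included, and the job is handed in when it is done.

```bash
mkdir -p pics
python3 - <<'E'
from bench import ctrl
import cv2, numpy as np
np.set_printoptions(precision=4,suppress=True)
for n in ("top","side"):
    cv2.imwrite(f"pics/{n}0.png",ctrl.read_camera(n)); print(n,ctrl.camera_params(n))
print(ctrl.camera_params("wrist"), ctrl.current_eef_rot(), ctrl.current_t())
E
```

```text
top {'fx': 380.2279558871059, 'fy': 380.2279558871059, 'cx': 321.6069134290623, 'cy': 199.7066257518852, 'pose': array([[ 0.0097,  0.9918, -0.1275,  0.5581],
       [-0.9988,  0.0036, -0.0481, -0.0179],
       [-0.0473,  0.1278,  0.9907,  0.6921],
       [ 0.    ,  0.    ,  0.    ,  1.    ]])}
side {'fx': 426.96777183858416, 'fy': 426.96777183858416, 'cx': 322.8103251155481, 'cy': 199.14060774702932, 'pose': array([[ 0.9035,  0.2228, -0.3661,  0.4208],
       [-0.4285,  0.4621, -0.7764, -0.5022],
       [-0.0038,  0.8584,  0.513 ,  0.3726],
       [ 0.    ,  0.    ,  0.    ,  1.    ]])}
{'fx': 305.19614845678313, 'fy': 305.19614845678313, 'cx': 321.6230168794775, 'cy': 199.19161867367725, 'T_tool_cam': array([[-0.0003,  0.9551,  0.2962,  0.0846],
       [ 1.    ,  0.0004, -0.0002,  0.0007],
       [-0.0003,  0.2962, -0.9551, -0.1702],
       [ 0.    ,  0.    ,  0.    ,  1.    ]])} [[-0.9657  0.2598 -0.0004]
 [ 0.2598  0.9657 -0.001 ]
 [ 0.0001 -0.0011 -1.    ]] 0.1
```

View pics/top0.png

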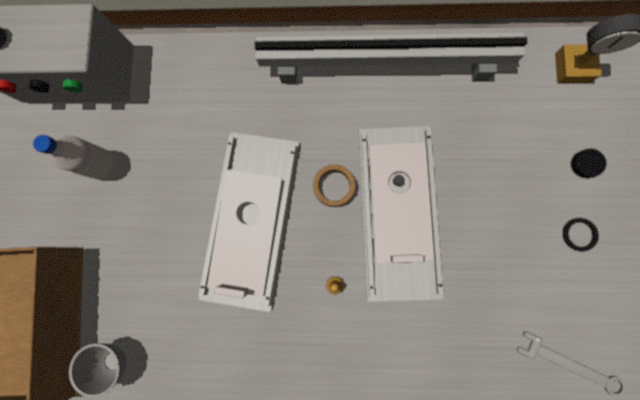

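View pics/side0.png

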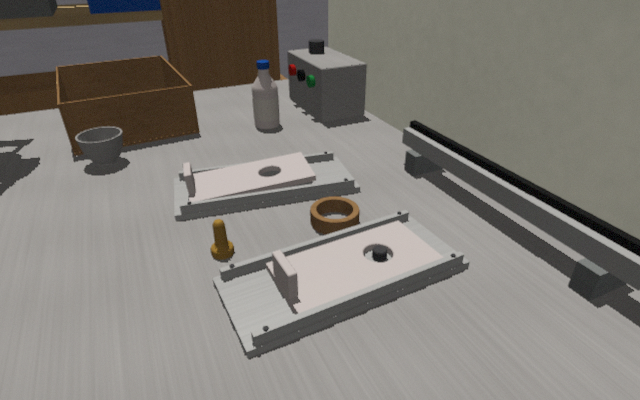

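The top view shows the home plate seated in the right bed, with the stud in its hole at (399,181). The loose plate is in the left bed, with its hole at (248,213), its block at (231,292) and bare bed ahead of it. The side view agrees: the far bed holds the loose plate. Next I'll enlarge both views for corner picking.

Run:
```python
import cv2, numpy as np
t=cv2.imread("pics/top0.png")[122:318,190:310]; s=cv2.imread("pics/side0.png")[145:217,168:364]
a=cv2.resize(t,None,fx=3,fy=3,interpolation=cv2.INTER_CUBIC); b=cv2.resize(s,None,fx=4,fy=4,interpolation=cv2.INTER_CUBIC)
f=lambda i:np.uint8(np.clip((i.astype(float)-90)*1.6,0,255))
cv2.imwrite("pics/topc.png",f(a)); cv2.imwrite("pics/sidec.png",f(b))
```

```text
(no output)
```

View pics/topc.png

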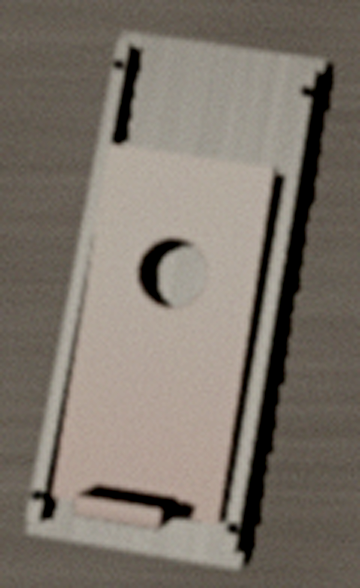

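View pics/sidec.png

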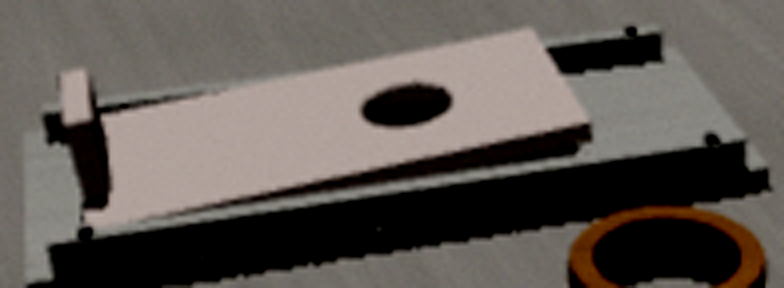

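The crops show these pixel positions:

| Feature | Top crop | Side crop |
|---|---|---|
| Bed corner FL | (118,33) | (675,50) |
| Bed corner FR | (329,62) | (765,165) |
| Bed corner RR | (243,568) | not clear |
| Bed corner RL | (27,533) | (25,130) |
| Block top, rear edge | (75,512)–(158,526) | (60,72)–(67,122) |
| Hole centre | (172,273) | (407,105) |

I'll triangulate these now.

```bash
cat > h.py <<'E'
import numpy as np, cv2
from bench import ctrl
np.set_printoptions(precision=4,suppress=True)
def ray(c,P,uv):
    d=P[:3,:3]@np.array([(uv[0]-c["cx"])/c["fx"],-(uv[1]-c["cy"])/c["fy"],-1.]); return P[:3,3],d/np.linalg.norm(d)
def tri(rays):
    A=sum(np.eye(3)-np.outer(d,d) for o,d in rays); b=sum((np.eye(3)-np.outer(d,d))@o for o,d in rays)
    p=np.linalg.solve(A,b); return p,max(np.linalg.norm(np.cross(p-o,d)) for o,d in rays)
def onz(r,z): o,d=r; return o+d*(z-o[2])/d[2]
E
cat > m1.py <<'E'
from h import *
T,S=ctrl.camera_params("top"),ctrl.camera_params("side")
t=lambda u,v: ray(T,T["pose"],((u+.5)/3-.5+190,(v+.5)/3-.5+122))
s=lambda u,v: ray(S,S["pose"],((u+.5)/4-.5+168,(v+.5)/4-.5+145))
for n,a,b in [("bedFL",(118,33),(675,50)),("bedFR",(329,62),(765,165)),("bedRL",(27,533),(25,130)),
  ("blkRL",(75,512),(60,72)),("blkRR",(158,526),(67,122)),("hole",(172,273),(407,105)),("plFL",(110,143),(530,28)),("plFR",(278,167),(592,124))]:
    print(n,*tri([t(*a),s(*b)]))
c=[onz(t(*p),.010) for p in [(118,33),(329,62),(243,568),(27,533)]]
c=np.array(c); print("bed z.01",c, np.linalg.norm(np.roll(c,-1,0)-c,axis=1))
E
python3 m1.py
```

```text
bedFL [0.7758 0.1912 0.0048] 0.002265961767388137
bedFR [0.7531 0.0571 0.0118] 0.0007348899935679641
bedRL [0.4679 0.2315 0.0117] 0.0011743505293601735
blkRL [0.4846 0.1892 0.0558] 0.0002005398664222263
blkRR [0.4785 0.1424 0.0554] 0.0010060433256524038
hole [0.6211 0.1458 0.0296] 0.0013063731891730216
plFL [0.6971 0.1844 0.0357] 0.0005155823924287067
plFR [0.6829 0.0836 0.0354] 0.00076596684317447
bed z.01 [[0.772  0.1904 0.01  ]
 [0.7529 0.0576 0.01  ]
 [0.4486 0.1029 0.01  ]
 [0.4665 0.2324 0.01  ]] [0.1341 0.3077 0.1307 0.3084]
```

```bash
cat >> h.py <<'E'
a=np.radians(-8.15); f=np.array([np.cos(a),np.sin(a),0]); l=np.array([-f[1],f[0],0]); k=np.array([0,0,1.])
R=np.column_stack([-f,l,-k]); stud=np.array([.6644,.138,.024]); blk=np.array([.4815,.1658,.0556])
W=ctrl.camera_params("wrist")
def wrist(name):
    P=np.eye(4); P[:3,:3]=ctrl.current_eef_rot(); P[:3,3]=ctrl.current_tool_pos(); im=ctrl.read_camera("wrist")
    cv2.imwrite(f"pics/{name}.png",im); P=P@W["T_tool_cam"]; np.save(f"pics/{name}.npy",P); return im,P
E
python3 - <<'E'
from h import *
ctrl.goto(blk+.03*f+k*.2,R); wrist("w1")
ctrl.command_gripper(0.0)
p=blk-.05*f; p[2]=.13; ctrl.move_l(p,vel=.2); wrist("w2")
print(ctrl.current_tool_pos(),ctrl.current_t(),ctrl.current_contact_force(),ctrl.current_grip_width())
cv2.imwrite("pics/w12.png",cv2.resize(np.vstack([cv2.imread("pics/w1.png")[:, 100:540],cv2.imread("pics/w2.png")[:,100:540]]),None,fx=.75,fy=.75))
E
```

```text
[0.4333 0.1731 0.1308] 4.4917 [-0.0922 -0.0327  0.5182] 0.007900355238564428
```

View pics/w12.png

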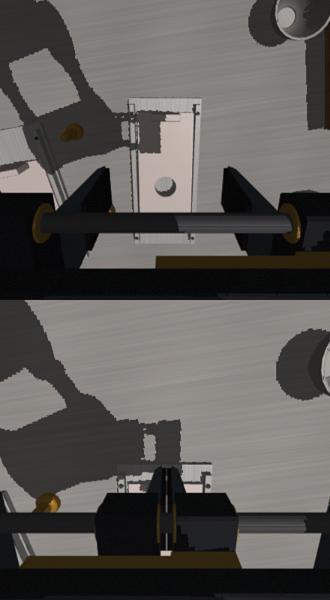

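The top half (w1) shows the loose bed with its edges vertical, so the heading estimate is good. Its rear edge is at about (272..369,129) in full-image pixels, and the hole is at about (320,248). The bottom half (w2) shows the shut fingers centred just behind the bed. I'll check these numbers, then descend and find the block by contact.

Run:
```python
from h import *
P=np.load("pics/w1.npy")
for n,uv,z in [("RL",(369,131),.01),("RR",(272,130),.01),("hole",(320,248),.0296)]:
    p=onz(ray(W,P,uv),z); print(n,p,"rel stud",(p-stud)@f,(p-stud)@l)
p=blk-.05*f; p[2]=.028; ctrl.move_l(p,vel=.1)
f0=ctrl.current_contact_force()
q=p+.06*f; hit=ctrl.move_l(q,vel=.03,contact_N=1.5)
t=ctrl.current_tool_pos(); print(hit,t,(t-stud)@f,(t-stud)@l,f0,ctrl.current_contact_force(),ctrl.current_t())
wi,_=wrist("w3"); cv2.imwrite("pics/s1.png",ctrl.read_camera("side")); 
cv2.imwrite("pics/s1c.png",cv2.resize(cv2.imread("pics/s1.png")[110:230,140:370],None,fx=3,fy=3))
```

```text
RL [0.4696 0.2328 0.01  ] rel stud -0.20625771483996977 0.06626303807790475
RR [0.45  0.105 0.01 ] rel stud -0.20750825293093658 -0.06307031060207988
hole [0.621  0.145  0.0296] rel stud -0.04399579461391782 0.0008034481215508848
True [0.467  0.1678 0.0278] -0.1996468640550471 0.0015454772046797106 [-0.0656  0.9013  0.0426] [ 0.6769 -0.182   0.3019] 6.8417
```

View pics/s1c.png

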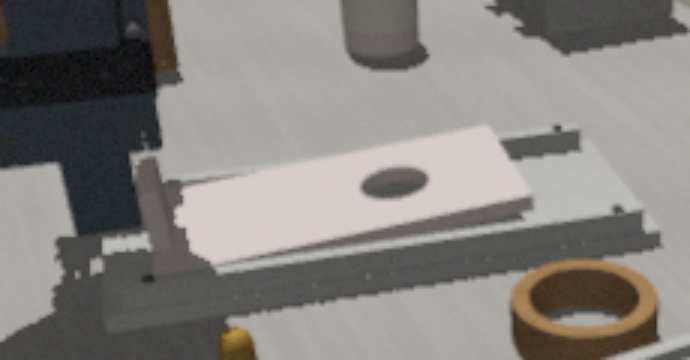

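The fingers touch the block, and the plate is still tilted with its hole at about (395,182) in the crop, roughly 44 mm short of the stud. I'll push with a force guard until the hole is near centre.

```bash
cat > push.py <<'E'
from h import *
import sys
x=float(sys.argv[1]); n=sys.argv[2]
t=ctrl.current_tool_pos(); q=t+f*(x-(t-stud)@f); q-=l*((q-stud)@l)*.5; q[2]=.028
hit=ctrl.move_l(q,vel=.03,contact_N=15,ori=R); ctrl.sleep(.2)
t=ctrl.current_tool_pos(); print(hit,(t-stud)@f,(t-stud)@l,ctrl.current_contact_force(),ctrl.current_t())
s,tp=ctrl.read_camera("side"),ctrl.read_camera("top")
cv2.imwrite(f"pics/{n}.png",np.vstack([cv2.resize(s[120:230,150:370],None,fx=3,fy=3)[:, :600],cv2.resize(np.rot90(tp[125:315,190:310]),(380,240))[:, :].copy() if 0 else cv2.copyMakeBorder(cv2.resize(np.rot90(tp[125:315,190:310]),(380,240)),0,0,0,220,cv2.BORDER_CONSTANT)]))
E
python3 push.py -.158 p1
```

```text
False -0.15807694339904022 0.0006727462994293339 [-1.2195 -0.1993 -1.0487] 8.7083
```

View pics/p1.png

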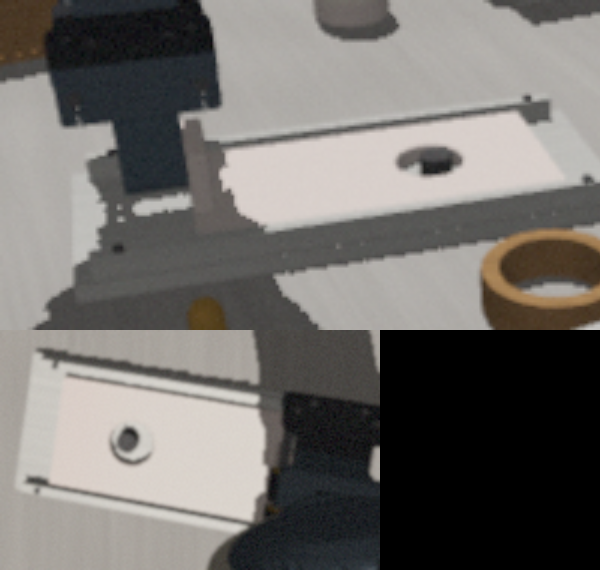

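The plate has dropped: the stud shows in the hole (side crop (432,160), top inset (130,438)), and the plate lies flat between the rails. I'll back off, lift away and check the plate's corner heights and the home plate.

Run:
```python
from h import *
t=ctrl.current_tool_pos()
ctrl.move_l(t-.06*f,vel=.08); ctrl.move_l(t-.06*f+.2*k,vel=.2)
q=ctrl.current_q(); q=np.array(q); q[0]+=45; ctrl.movej(list(q)); ctrl.sleep(.3)
tp,s=ctrl.read_camera("top"),ctrl.read_camera("side")
cv2.imwrite("pics/topF.png",tp); cv2.imwrite("pics/sideF.png",s)
t0,s0=cv2.imread("pics/top0.png"),cv2.imread("pics/side0.png")
print("home diff",np.abs(tp[120:305,355:445].astype(int)-t0[120:305,355:445]).mean(),np.abs(s[230:340,215:470].astype(int)-s0[230:340,215:470]).mean(),ctrl.current_t(),ctrl.current_contact_force())
a=cv2.resize(tp[122:318,190:310],None,fx=3,fy=3,interpolation=cv2.INTER_CUBIC); b=cv2.resize(s[145:217,168:364],None,fx=2.2,fy=2.2,interpolation=cv2.INTER_CUBIC)
c=np.zeros((588,360+b.shape[1],3),np.uint8); c[:,:360]=a; c[:b.shape[0],360:]=b; cv2.imwrite("pics/F.png",c)
```

```text
home diff 1.7987387387387388 1.4144741532976828 12.6333 [-0.1941  0.0002 -0.4995]
```

View pics/F.png

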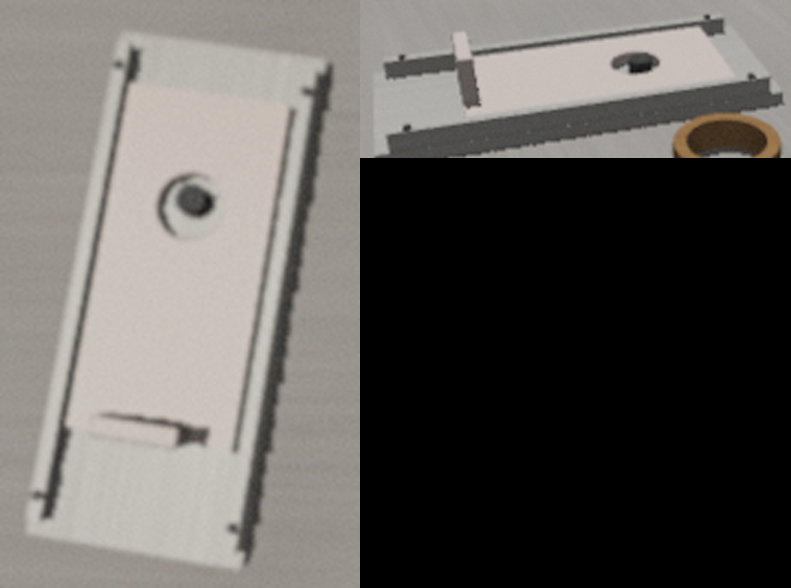

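The plate lies flat, with the stud at (195,200) inside the hole at (187,206) of the top crop. Its front corners are at (135,83) and (293,108) in the top crop, and (698,28) and (733,77) in the side crop. I'll check their height, then sign off.

Run:
```python
from h import *
T,S=ctrl.camera_params("top"),ctrl.camera_params("side"); ok=[]
for a,b in [((135,83),(698,28)),((293,108),(733,77))]:
    p,e=tri([ray(T,T["pose"],((a[0]+.5)/3+189.5,(a[1]+.5)/3+121.5)),ray(S,S["pose"],((b[0]-360+.5)/2.2+167.5,(b[1]+.5)/2.2+144.5))]); print(p,e); ok.append(p[2]<.025)
if all(ok): print(ctrl.sign_off())
```

```text
[0.7377 0.1757 0.019 ] 0.00012439076389634556
[0.7216 0.0775 0.0214] 0.00048108715758565654
the job is handed in; nothing more can be done
None
```

The loose plate dropped over its stud and lies flat on its bed (front corners measured at 19–21 mm, about 20 mm expected), the home plate looks unmoved, and the job was handed in at about 12.6 s.

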